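# Bring the display chest's ratchet lid down to its lowest notch

### The job

The lid of the wooden display chest is propped too high on its ratchet. Lift its front tongue up through the notches and past the top until the pawl tips over and lets go, lower the lid gently until it is fully shut on the chest (never let it drop), then raise it again to the first, lowest notch and leave it resting there on the pawl. Leave the goods standing round the chest where they are.

Things in the scene. Friction and masses are not known exactly. Their poses are not given: they have to be found in the camera images.
- chest: Low dark wooden display chest fixed to the dresser, 130 mm deep, 200 mm wide, walls 73 mm high. Origin on the dresser top under its middle; +x points to its back, -x to its front, z up; turned by up to 0.2 rad. Front wall's outer face 65 mm before the origin; hinge axis 45 mm behind it. On its right side (-y), out to 125 mm from the middle: a brass ratchet disc and the pawl.
- hinge_mid (a point): Middle of the lid's hinge axis (along the chest's y), 80 mm above the dresser top. Axes as the chest's. The lid is a flat board 12 mm thick, 204 mm wide, centred on this axis and reaching 122 mm forward of it, with a tongue 80 mm wide at its middle reaching 155 mm; 0.42 kg in all, give or take 15 %.
- lid_edge (a point): Centre of the rounded front lip of the lid's pull tongue: an edge of 6 mm radius, 80 mm wide, parallel to the hinge and 149 mm from it; point midway along its width; turns with the lid. Shut, it is level with the hinge and 39 mm before the chest's front wall, with 74 mm free under it, so a finger in front of and under it can push it up. A few newtons lift it.
- lid (a joint): Lid angle, rad: 0 = shut (level), grows as the front tongue rises; end stop 1.53. Damped; unpropped it sinks shut by itself. Notches hold it at 0.25 (lowest), 0.50, 0.74, 0.99; it starts in the second or third. A notch catches once the lid is raised a little (0.02) past it and let back; raised to 0.32 and let back, it seats in the lowest without reaching the next.
- pawl (a joint): Pawl angle, rad: 0 = leaning back on the disc, fully in a notch; to 0.11 while riding over a tooth; 0.85 = tipped over forwards, released, so the lid can go down past all notches. Worked by the lid alone: lid raised to about 1.4 tips it over; lid lowered to about 0.05 or less tips it back so that notches hold again.
- jar_left: Bystander: amber glass candle jar, 57 mm across, 78 mm high; origin under its middle. Not to be moved.
- crystal_left: Bystander: pointed standing crystal, 36x32 mm, 69 mm high; origin under its middle. Not to be moved.
- bell_right: Bystander: brass counter bell on a black base, 71 mm across, 62 mm high; origin under its middle. Not to be moved.
- crystal_right: Bystander: pointed standing crystal, 34x30 mm, 74 mm high; origin under its middle. Not to be moved.
- jar_right: Bystander: amber glass candle jar with a black cap, 57 mm across, 87 mm high; origin under its middle. Not to be moved.

How it is judged:
By the outcome, as a careful person would: the job done as asked, in the order asked, and still so for the second after the job is handed in, with the robot touching nothing.
It also fails if it takes over 61 s, if anything falls off the work surface, if the arm or the gripper's body presses on something with over 40 N, if the wrist force passes 120 N, or if a joint passes its speed limit or range.

### The arm

A 6-joint arm with a two-finger parallel gripper is mounted at the origin on a cart in front of the work surface, level with it; the furniture and walls round the work are solid. World frame = base frame: x ahead of the robot, y to its left, z up, the work surface at z = 0. Lengths are in mm, angles in rad, forces in N, time in s.
With the tool pointing down it reaches from about 275 to 750 mm from the base axis. Payload 10.2 kg.
Tool frame: the origin (TCP) lies at the very end of the fingers, on their centre line; the grasp point (between the pads) lies ctrl.grip_depth behind it (ctrl.grip_depth is the distance from the TCP to the grasp point, in mm); z points along the fingers, y is the direction in which the jaws open and shut (so a half turn about z gives the same grasp; the last joint's range is limited). The gripper opens to 85 mm and grips with 20 to 120 N. Pads are 22 mm wide; open, the fingers measure 114 mm over their backs; the gripper's body (76 mm by 85 mm) begins 54 mm behind the grasp point. The pads swing forward as they close: fully open they stand 13 mm farther back than shut.
Start: joints at [0.978, 0.313, 1.498, -0, 1.331, -0.223], TCP at [189.763, 489.511, 231.294] pointing down, gripper open.
Joint ranges: [-2.94, 2.94], [-0.97, 2.17], [0.19, 2.56], [-1.23, 4.37], [0.02, 3.11], [-2.88, 2.88]. Speed limits (rad/s): [2.39, 2.39, 3.01, 3.14, 3.14, 3.14].

### API

Orientations are given as a unit quaternion [w, x, y, z].
In Python, from rig import telemetry, eyes, ctrl, nets gives the robot as it stands. The module is installed in compiled form; this text tells all that it offers.
- The arm moves only by the tool drive_tool, never from a script. Its argument "series" is text: rows parted by semicolons, each of 7 numbers parted by spaces: the shift along the tool's x, y, z normalised to -1 to 1, where 1 is 0.12 m, then the turn, a rotation vector about the tool's x, y, z normalised to -1 to 1, where 1 is 0.5 rad, then the opening, from 0 (shut) to 1 (fully open). In form: tx ty tz wx wy wz hand; .... A call has 1 to 20 rows; each row is the pose to reach, as a shift and turn from the pose measured when the call began, along the tool's axes at that moment; what a row does not reach only later rows make up. A row lasts 1/10 s, in which the tool goes at most 50 mm and 8.59 degrees, less where a joint would pass 70% of its speed; a pose out of reach is approached as far as the arm can. A call with a number of a shift or a turn outside -1 to 1 is refused whole. A call with a gripper value outside its range is refused whole. The fingers move at their own pace and stop on an object; "newtons" is the grip in N (left out, the last holds). Time passes only in rows, so rows that repeat a pose let the fingers close. It gives the time, the measured TCP pose, the force and the opening at its end, in the units of the state.
- telemetry.sense(): the state, without advancing time (a new reading comes with each control period).
- eyes.capture(name): name is "scene" or "top" or "wrist"; returns a dict with "frame" (400x640x3 uint8, red, green, blue), "fx", "fy", "cx", "cy" (pixels), "D" ([k1, k2, p1, p2, k3] as OpenCV has them; the pictures are not rectified), "view" (4x4, takes a point from world to camera coordinates). Camera axes: x right, y up, looking along -z (the intrinsics and any distortion apply to the point x, -y, -z); pixel columns grow to the right and rows downward; lengths in mm; the calibration is good to about 2 mm. A picture is of the moment at which its call begins. There is no depth.
- ctrl.finish_job(): hands the job in, once; it reports no verdict.
Trained networks look in a picture, given as the dict that the camera call returned (one of the last four; its "shot" number tells which), for a name from the list of things; names that differ only in an ending like _2 or _b are one class to them, and where a whole thing is asked for, a point or a joint stands for the part that bears it (a point fixed in the world has none). Each returns a list of dicts, best first, with "confidence" (0 to 1); they miss things now and then, are a little off and sometimes report something else, mostly with a low value. They report only what shows in the picture. A call takes as long as a camera call.
- nets.spot_in(name, picture): "rect" ([left, top, right, bottom] in pixels, round what is visible of it).
The state is a dict: "time_s": time; "joints": joint angles; "dq": joint speeds; "tau": joint torques, N m; "eef_pos": TCP position; "ee_rot": TCP orientation; "force": force on the tool from outside, world axes, zero at the start; "wrist_torque": the same for the moment, N m; "grip_width": opening from 0.0 (shut) to 1.0 (fully open).
Only numpy, scipy, OpenCV 4.12 (cv2) and the standard library are available. Lean on these libraries where they do the work, as an engineer would, in place of code of your own. Each camera call takes 0.05 s, during which the arm holds its last target. There are 200 camera calls.

## Working session

There is one attempt and no reset: what is moved stays moved. The work goes in short steps, Python scripts to look and compute and a tool call to move; the robot and the scene stay as the last step left them, time stands still between calls to the robot, and variables do not carry over. Pictures are saved under pics/ and viewed, about 8 in all and at most 12, crops included, and the job is handed in when it is done.

Besides the shell and the picture viewer there is one more tool, called as name(argument=value, ...) on one line, values as JSON. drive_tool: Moves the arm, as the interface text tells. Scaled input: -1 to 1 covers 0.12 m each way for a shift and 0.5 rad each way for a turn. Its arguments: {"type":"object","properties":{"series":{"type":"string"},"newtons":{"type":"number"}},"required":["series"]}

```bash
ls; mkdir -p pics; python3 - <<'E'
from rig import telemetry, eyes, ctrl, nets
import cv2, numpy as np
s=telemetry.sense(); print({k:np.round(v,3).tolist() for k,v in s.items()}, ctrl.grip_depth)
for n in ["scene","top"]:
    p=eyes.capture(n); cv2.imwrite(f"pics/{n}0.png",p["frame"][:,:,::-1])
    print(n,[round(p[k],1) for k in("fx","fy","cx","cy")],p["D"],np.round(p["view"],3).tolist())
    for o in ["chest","lid","pawl","lid_edge","jar_left","crystal_left","bell_right","crystal_right","jar_right"]:
        print(o,[(np.round(d["rect"]).tolist(),round(d["confidence"],2)) for d in nets.spot_in(o,p)[:2]])
E
```

```text
pics
{'time_s': 0.0, 'joints': [0.978, 0.313, 1.498, -0.0, 1.331, -0.223], 'dq': [0.001, 0.001, 0.0, -0.001, 0.0, 0.0], 'tau': [0.001, -41.225, -25.975, -0.0, 0.004, -0.0], 'eef_pos': [189.622, 489.292, 230.722], 'ee_rot': [-0.0, 0.184, 0.983, -0.001], 'force': [0.087, -0.039, 1.051], 'wrist_torque': [-0.001, 0.015, -0.026], 'grip_width': 1.0} 18.700000000000003
scene [398.2, 398.2, 321.4, 196.1] [-0.06188966  0.          0.          0.          0.        ] [[0.758, -0.652, 0.023, -423.475], [0.396, 0.488, 0.778, -252.383], [-0.518, -0.581, 0.628, -958.609], [0.0, 0.0, 0.0, 1.0]]
chest [([309.0, 167.0, 397.0, 230.0], 0.8)]
lid [([308.0, 163.0, 390.0, 211.0], 0.85)]
pawl [([393.0, 263.0, 409.0, 283.0], 0.51)]
lid_edge [([311.0, 162.0, 398.0, 208.0], 0.75)]
jar_left [([240.0, 145.0, 258.0, 174.0], 0.7)]
crystal_left [([234.0, 165.0, 241.0, 183.0], 0.75), ([367.0, 198.0, 385.0, 223.0], 0.56)]
bell_right [([393.0, 263.0, 409.0, 284.0], 0.64), ([358.0, 275.0, 387.0, 302.0], 0.59)]
crystal_right [([393.0, 264.0, 409.0, 287.0], 0.79)]
jar_right [([379.0, 291.0, 410.0, 333.0], 0.58)]
top [395.0, 395.0, 322.1, 195.6] [-0.02231698  0.          0.          0.          0.        ] [[-0.002, -1.0, -0.004, -49.664], [0.978, -0.002, 0.21, -568.849], [-0.21, -0.003, 0.978, -1372.33], [0.0, 0.0, 0.0, 1.0]]
chest [([291.0, 154.0, 359.0, 211.0], 0.58)]
lid [([293.0, 155.0, 353.0, 207.0], 0.9)]
pawl []
lid_edge [([294.0, 156.0, 352.0, 202.0], 0.88)]
jar_left [([210.0, 208.0, 228.0, 226.0], 0.5)]
crystal_left [([225.0, 230.0, 238.0, 241.0], 0.6)]
bell_right [([386.0, 225.0, 406.0, 244.0], 0.75)]
crystal_right []
jar_right [([417.0, 228.0, 435.0, 247.0], 0.52)]
```

```bash
python3 - <<'E'
import cv2, numpy as np
a=cv2.imread("pics/scene0.png")[120:350,220:430]; b=cv2.imread("pics/top0.png")[130:260,200:450]
cv2.imwrite("pics/a.png",cv2.resize(a,None,fx=2.6,fy=2.6,interpolation=2)); cv2.imwrite("pics/b.png",cv2.resize(b,None,fx=3.2,fy=3.2,interpolation=2))
E
```

```text
(no output)
```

View pics/a.png

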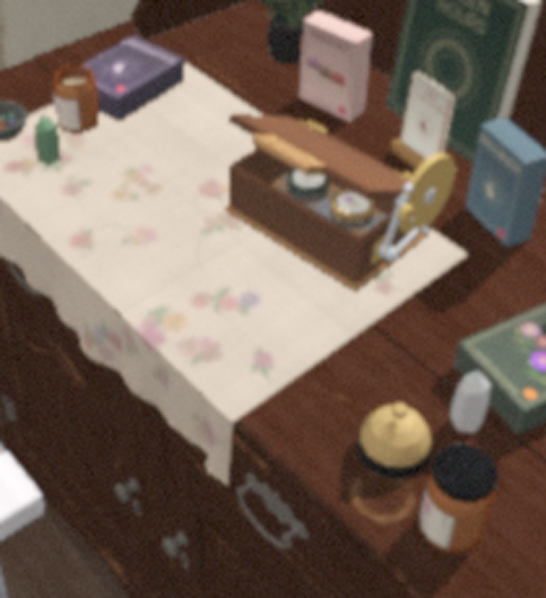

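View pics/b.png

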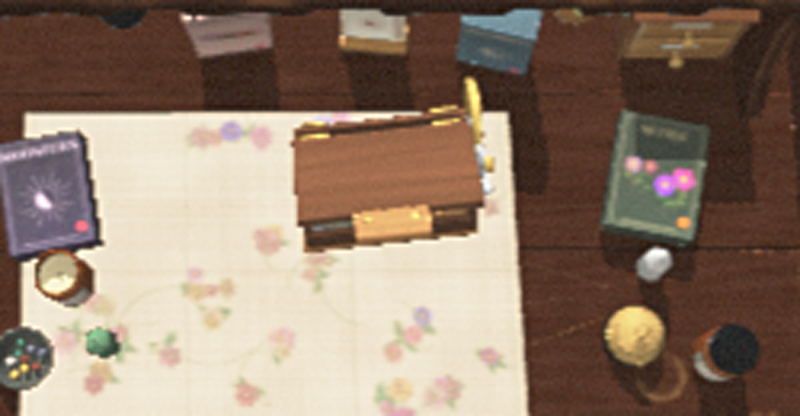

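Scene view: the chest is in the middle with its lid propped. The pale tongue runs about (253,137)-(320,170) in the crop, and the disc and pawl are on the right. All the bystanders are well away from it. Next I'll fit the chest pose and lid angle from the corner pixels.

```bash
cat > h.py <<'E'
from rig import telemetry, eyes, ctrl, nets
import cv2, numpy as np
from scipy.optimize import least_squares
from scipy.spatial.transform import Rotation as R
def proj(p,P):
    c=(p["view"]@np.c_[P,np.ones(len(P))].T)[:3].T*[1,-1,-1]
    K=np.array([[p["fx"],0,p["cx"]],[0,p["fy"],p["cy"]],[0,0,1.]])
    return cv2.projectPoints(c,np.zeros(3),np.zeros(3),K,np.array(p["D"]))[0][:,0]
def world(q,pts):
    x,y,t,a=q; out=[]
    for k,u,v,w in pts:
        if k=='c': c=[u,v,w]
        else: c=[45-u*np.cos(a)+w*np.sin(a),v,80+u*np.sin(a)+w*np.cos(a)]
        out.append(c)
    return R.from_euler('z',t).apply(np.array(out))+[x,y,0]
E
python3 - <<'E'
from h import *
S=eyes.capture("scene");T=eyes.capture("top")
ts=[('l',122,102,6,298,220),('l',122,-102,6,482,203),('l',155,40,6,357,241),('l',155,-40,6,430,233),('c',-65,100,0,306,250),('c',-65,-100,0,475,235)]
ss=[('c',-65,100,0,231,210),('c',-65,-100,0,358,287),('c',-65,100,73,231,178),('l',122,102,6,232,118),('l',155,40,0,253,137),('l',155,-40,0,320,170)]
tp=np.array([t[4:] for t in ts])/3.2+[200,130]; sp=np.array([t[4:] for t in ss])/2.6+[220,120]
f=lambda q:np.r_[proj(T,world(q,[t[:4] for t in ts]))-tp,proj(S,world(q,[t[:4] for t in ss]))-sp].ravel()
r=least_squares(f,[600,0,0,.6],loss='soft_l1',x_scale=[100,100,.1,.1]);q=r.x
print(np.round(q,3));print(np.round(f(q).reshape(-1,2),1).tolist())
print(world(q,[('l',149,0,0),('l',149,40,0),('l',149,-40,0)]).round(1), world([*q[:3],0],[('l',149,0,0),('c',45,0,80)]).round(1))
E
```

```text
[ 6.1487e+02 -4.7462e+01  1.0100e-01  4.7500e-01]
[[-0.1, -1.1], [1.8, -1.8], [0.3, -1.9], [1.1, -1.8], [0.9, -1.7], [0.9, -2.4], [-1.2, 0.4], [-1.5, 1.9], [-1.2, -5.6], [-1.0, -1.8], [-1.5, 1.4], [-6.2, 1.0]]
[[527.8 -56.3 148.2]
 [523.8 -16.5 148.2]
 [531.8 -96.1 148.2]] [[511.4 -57.9  80. ]
 [659.6 -42.9  80. ]]
```

drive_tool(series="-0.4 -0.45 0 0 0 0 0; -0.83 -0.93 0 0 0 0 0; -0.83 -0.93 0 0 0 0 0; -0.83 -0.93 0 0 0 0 0; -0.83 -0.93 0 0 0 0 0; -0.83 -0.93 0 0 0 0 0")

```text
time_s: 1.7
eef_pos: [242.1, 350.2, 231.4]
ee_rot: [0.0, 0.183, 0.983, 0.0]
force: [-0.0, 0.0, -0.4]
grip_width: 0.003
```

drive_tool(series="-0.4 -0.45 0 0 0 0 0; -0.83 -0.93 0 0 0 0 0; -0.83 -0.93 0 0 0 0 0; -0.83 -0.93 0 0 0 0 0; -0.83 -0.93 0 0 0 0 0; -0.83 -0.93 0 0 0 0 0")

```text
time_s: 2.3
eef_pos: [294.4, 211.4, 231.3]
ee_rot: [-0.0, 0.182, 0.983, 0.0]
force: [-0.0, 0.6, -0.1]
grip_width: -0.0
```

drive_tool(series="-0.4 -0.45 0 0 0 0 0; -0.83 -0.93 0 0 0 0 0; -0.83 -0.93 0 0 0 0 0; -0.83 -0.93 0 0 0 0 0; -0.83 -0.93 0 0 0 0 0; -0.83 -0.93 0 0 0 0 0")

```text
time_s: 2.9
eef_pos: [347.0, 73.2, 231.1]
ee_rot: [-0.0, 0.181, 0.984, 0.0]
force: [-0.4, 0.2, -0.4]
grip_width: -0.002
```

drive_tool(series="-0.4 -0.45 0 0 0 0 0; -0.83 -0.93 0 0 0 0 0; -0.83 -0.93 0 0 0 0 0; -0.83 -0.93 0 0 0 0 0; -0.83 -0.93 0 0 0 0 0; -0.83 -0.93 0 0 0 0 0")

```text
time_s: 3.5
eef_pos: [400.3, -64.5, 230.9]
ee_rot: [-0.001, 0.179, 0.984, 0.001]
force: [-0.8, 0.3, -0.1]
grip_width: -0.003
```

```bash
cat >> h.py <<'E'
def tool(t,pitch):  # tool y along chest y, tool z pitched 'pitch' below the chest's +x
    X=np.array([np.cos(t),np.sin(t),0]);Y=np.array([-np.sin(t),np.cos(t),0]);Z=np.array([0,0,1])
    z=X*np.cos(pitch)-Z*np.sin(pitch); return R.from_matrix(np.c_[np.cross(Y,z),Y,z])
def pose():
    s=telemetry.sense(); return s,np.array(s["eef_pos"]),R.from_quat(np.roll(s["ee_rot"],-1))
def cmd(P,Rt=None):
    s,p,r=pose(); Rt=Rt or r
    print(np.r_[r.inv().apply(np.array(P)-p)/120,(r.inv()*Rt).as_rotvec()/.5].round(3).tolist())
E
python3 - <<'E'
from h import *
s,p,r=pose(); print(s["time_s"],p.round(1),np.round(s["joints"],2),np.round(s["force"],1))
cmd([390,-80,200],tool(.101,np.pi/2)); cmd([390,-80,200],tool(.101,np.pi/4))
for n in ["scene","top","wrist"]:
    c=eyes.capture(n); cv2.imwrite(f"pics/{n}1.png",c["frame"][:,:,::-1])
    if n=="wrist": W=c; print(c["view"].round(3).tolist(),c["fx"],c["cx"],c["cy"],c["D"]); np.save("w1.npy",c["view"])
    q=[614.9,-47.5,.101,.5]; im=np.ascontiguousarray(c["frame"][:,:,::-1]); im=cv2.resize(im,None,fx=4,fy=4,interpolation=2)
    def line(L):
        P=proj(c,world(q,L)); cv2.polylines(im,[np.int32(P*4+2)],False,(0,255,0),1)
    line([('c',-65,100,0),('c',-65,-100,0),('c',-65,-100,73),('c',-65,100,73),('c',-65,100,0)])
    line([('l',0,102,6),('l',122,102,6),('l',122,40,6),('l',155,40,6),('l',155,-40,6),('l',122,-40,6),('l',122,-102,6),('l',0,-102,6),('l',0,102,6)])
    cv2.imwrite(f"pics/o_{n}.png",im)
S=cv2.imread("pics/o_scene.png")[580:960,1180:1630];T=cv2.imread("pics/o_top.png")[580:960,1130:1480]
cv2.imwrite("pics/ov.png",np.hstack([S,T])); cv2.imwrite("pics/ow.png",cv2.resize(cv2.imread("pics/o_wrist.png"),(640,400)))
E
```

```text
3.5 [400.3 -64.5 230.9] [-0.45  0.05  1.82  0.    1.28 -1.66] [-0.8  0.3 -0.1]
[0.034, -0.151, 0.258, 0.003, -0.002, -0.922]
[0.034, -0.151, 0.258, -0.36, -1.544, -0.875]
[[0.354, 0.935, 0.001, -81.396], [-0.885, 0.335, -0.323, 416.694], [-0.302, 0.113, 0.947, -251.922], [0.0, 0.0, 0.0, 1.0]] 314.95198138377475 322.4107148291351 198.3888989503361 [0.00898656 0.         0.         0.         0.        ]
```

View pics/ov.png

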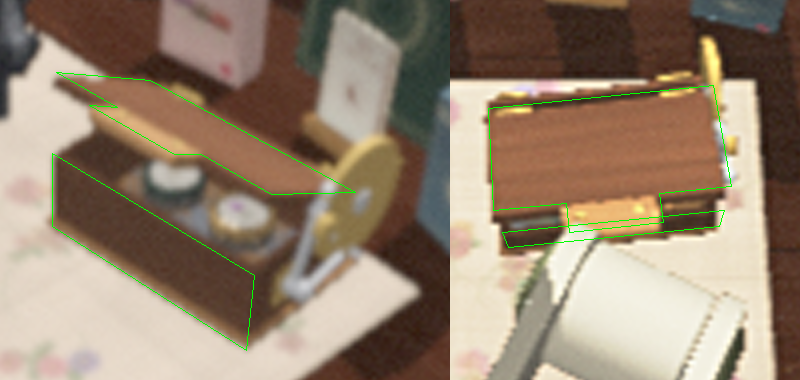

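View pics/ow.png

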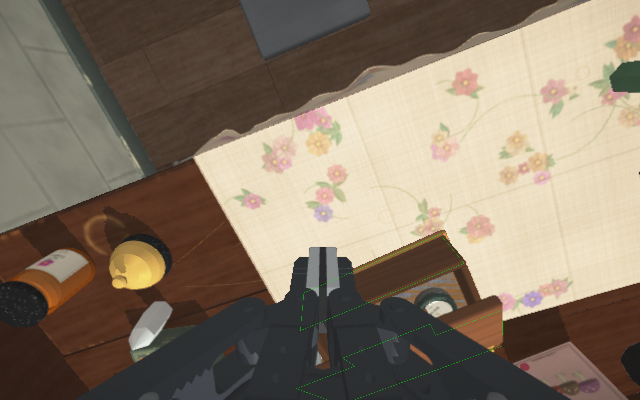

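Scene overlay fits. In the top view the outline sits about 2 px (6-7 mm) too far back. I'll turn and tilt the tool, then refine with the wrist camera.

drive_tool(series="0 -0.05 0.1 0 0 -0.3 0; 0.03 -0.1 0.2 0 0 -0.6 0; 0.03 -0.15 0.26 0 0 -0.92 0; 0.03 -0.15 0.26 0 0 -0.92 0; 0.03 -0.15 0.26 0 0 -0.92 0; 0.03 -0.15 0.26 0 0 -0.92 0")

```text
time_s: 4.25
eef_pos: [390.9, -80.3, 200.4]
ee_rot: [0.0, -0.048, 0.999, 0.0]
force: [0.5, 0.2, -0.2]
grip_width: -0.006
```

drive_tool(series="0 0 0 0 -0.25 0 0; 0 0 0 0 -0.5 0 0; 0 0 0 0 -0.8 0 0; 0 0 0 0 -0.8 0 0; 0 0 0 0 -0.8 0 0")

```text
time_s: 4.75
eef_pos: [390.9, -80.7, 201.1]
ee_rot: [0.198, -0.046, 0.979, 0.009]
force: [-0.3, 0.3, 0.0]
grip_width: 0.001
```

drive_tool(series="0 0 0 0 -0.25 0 0; 0 0 0 0 -0.5 0 0; 0 0 0 0 -0.77 0 0; 0 0 0 0 -0.77 0 0; 0 0 0 0 -0.77 0 0")

```text
time_s: 5.25
eef_pos: [405.2, -51.8, 231.7]
ee_rot: [0.361, -0.03, 0.932, 0.01]
force: [0.2, 0.2, -0.2]
grip_width: -0.001
```

```bash
python3 - <<'E'
from h import *
s,p,r=pose(); print(s["time_s"],p.round(1),np.round(s["joints"],2),np.round(s["force"],1),r.as_matrix().round(3).tolist())
c=eyes.capture("wrist"); np.save("w2.npy",c["view"]); cv2.imwrite("pics/wrist2.png",c["frame"][:,:,::-1])
E
```

```text
5.25 [405.2 -51.8 231.7] [-0.76 -0.31  2.3   0.79  0.77 -2.88] [ 0.2  0.2 -0.2] [[-0.738, -0.063, 0.672], [-0.048, 0.998, 0.041], [-0.673, -0.002, -0.74]]
```

View pics/wrist2.png

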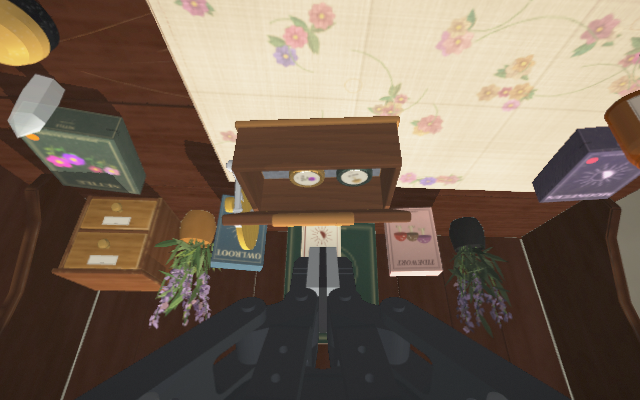

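```bash
python3 - <<'E'
from h import *
for f in["w2.npy"]:
    v=np.load(f); C=-v[:3,:3].T@v[:3,3]; s,p,r=pose(); print(r.inv().apply(C-p).round(1), r.inv().apply(v[:3,:3].T).round(2).tolist())
im=cv2.imread("pics/wrist2.png")[105:250,215:425]; cv2.imwrite("pics/wc.png",cv2.resize(im,None,fx=3.8,fy=3.8,interpolation=2))
E
```

```text
[  84.4    0.6 -142.6] [[0.66, -0.47, 0.59], [-0.7, -0.09, 0.71], [-0.28, -0.88, -0.39]]
```

View pics/wc.png

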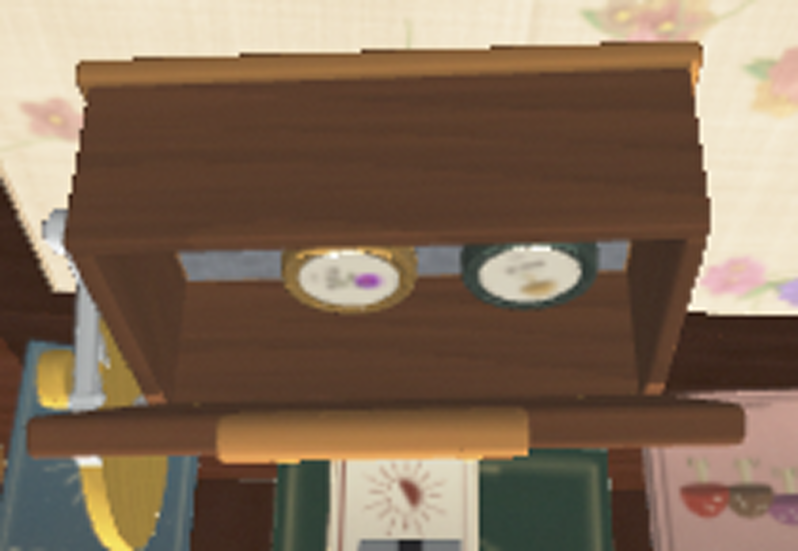

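drive_tool(series="0 0 0 0 0 0.3 0; 0 0 0 0 0 0.6 0; 0 0 0 0 0 0.9 0; 0 0 0 0 0 1 0; 0 0 0 0 0 1 0")

```text
time_s: 5.8
eef_pos: [405.5, -52.5, 231.2]
ee_rot: [0.346, 0.202, 0.911, 0.099]
force: [-0.4, -0.2, 0.2]
grip_width: 0.0
```

drive_tool(series="0 0 0 0 0 0.3 0; 0 0 0 0 0 0.6 0; 0 0 0 0 0 0.9 0; 0 0 0 0 0 1 0; 0 0 0 0 0 1 0")

```text
time_s: 6.3
eef_pos: [405.7, -52.7, 231.1]
ee_rot: [0.31, 0.421, 0.833, 0.182]
force: [0.3, 0.3, 0.2]
grip_width: -0.0
```

drive_tool(series="0 0 0 0 0 0.3 0; 0 0 0 0 0 0.6 0; 0 0 0 0 0 0.9 0; 0 0 0 0 0 1 0; 0 0 0 0 0 1 0")

```text
time_s: 6.8
eef_pos: [405.8, -52.9, 231.0]
ee_rot: [0.255, 0.613, 0.704, 0.252]
force: [-0.0, -0.3, -0.8]
grip_width: -0.001
```

drive_tool(series="0 0 0 0 0 0.3 0; 0 0 0 0 0 0.6 0; 0 0 0 0 0 0.9 0; 0 0 0 0 0 1 0; 0 0 0 0 0 1 0")

```text
time_s: 7.3
eef_pos: [405.9, -52.9, 231.0]
ee_rot: [0.185, 0.767, 0.532, 0.307]
force: [-0.1, 0.4, -0.0]
grip_width: -0.002
```

drive_tool(series="0 0 0 0 0 0.3 0; 0 0 0 0 0 0.6 0; 0 0 0 0 0 0.9 0; 0 0 0 0 0 1 0; 0 0 0 0 0 1 0")

```text
time_s: 7.8
eef_pos: [405.9, -53.0, 231.0]
ee_rot: [0.104, 0.875, 0.327, 0.343]
force: [0.7, 0.9, 0.5]
grip_width: 0.002
```

drive_tool(series="0 0 0 0 0 0.3 0; 0 0 0 0 0 0.6 0; 0 0 0 0 0 0.9 0; 0 0 0 0 0 1 0; 0 0 0 0 0 1 0")

```text
time_s: 8.3
eef_pos: [406.0, -53.0, 230.9]
ee_rot: [0.016, 0.928, 0.102, 0.358]
force: [-0.8, -0.7, -0.5]
grip_width: -0.001
```

```bash
cat > fit.py <<'E'
from h import *
S=eyes.capture("scene");T=eyes.capture("top"); W=dict(eyes.capture("wrist"))
W["view"]=np.load("w2.npy")
ts=[('l',122,102,6,298,220),('l',122,-102,6,482,203),('l',155,40,6,357,241),('l',155,-40,6,430,233),('c',-65,100,0,306,250),('c',-65,-100,0,475,235)]
ss=[('c',-65,100,0,231,210),('c',-65,-100,0,358,287),('l',122,102,6,232,118),('l',122,-102,6,400,192),('l',155,40,0,253,137)]
ws=[('c',-65,-100,73,70,243),('c',-65,100,73,709,230),('l',155,-40,0,218,437),('l',155,40,0,528,433),('l',122,-102,0,28,436),('l',122,102,0,745,424),('c',-65,-100,8,85,88),('c',-65,100,8,692,70)]
sets=[(S,ss,2.6,(220,120)),(T,ts,3.2,(200,130)),(W,ws,3.8,(215,105))]
def f(q,a=None):
    out=[]
    for i,(c,L,k,o) in enumerate(sets):
        P=world(q[:4],[t[:4] for t in L])+q[4+3*i:7+3*i]
        out.append((proj(c,P)-(np.array([t[4:] for t in L])/k+o-[0,0])).ravel())
    return np.r_[tuple(out)] if a else np.r_[tuple(out)+(np.array(q[4:])/3,)]
r=least_squares(f,[610,-47,.1,.5]+[0]*9,x_scale=[10,10,.1,.1]+[1]*9); q=r.x
print(q.round(3).tolist()); print(f(q,1).reshape(-1,2).round(1).tolist())
np.save("q.npy",q[:4])
print(world(q,[('l',149,0,0)]).round(1), world(q,[('c',45,0,80)]).round(1))
E
python3 fit.py; python3 -c "
from h import *
s,p,r=pose();print(np.round(s['joints'],2)); cmd(p,tool(.1,np.pi/4)*R.from_euler('z',np.pi))"
```

```text
[615.989, -46.614, 0.116, 0.485, 4.888, -6.138, 1.48, -6.292, 2.458, -1.675, 1.405, 3.68, -1.875]
[[1.2, 0.5], [1.8, 1.5], [1.7, -2.2], [-8.2, -0.6], [1.7, 0.9], [-0.7, 0.7], [1.0, -0.9], [-0.3, -0.4], [0.5, -0.7], [0.3, 0.1], [0.2, -1.4], [-1.7, 1.4], [0.7, -0.2], [-0.1, 0.4], [0.2, -0.3], [-0.1, 0.3], [0.1, -0.6], [1.4, 0.0], [-1.0, -0.9]]
[-0.76 -0.3   2.3   0.79  0.77  0.11]
[0.0, 0.0, 0.0, 0.043, 0.108, 0.256]Traceback (most recent call last):
  File "fit.py", line 17, in <module>
    print(world(q,[('l',149,0,0)]).round(1), world(q,[('c',45,0,80)]).round(1))
          ~~~~~^^^^^^^^^^^^^^^^^^^
  File "h.py", line 10, in world
    x,y,t,a=q; out=[]
    ^^^^^^^
ValueError: too many values to unpack (expected 4)
```

```bash
sed -i "s/('l',122,-102,6,400,192),//; s/world(q,/world(q[:4],/g; s/np.array(q\[4:\])\/3/np.array(q[4:])\/2/" fit.py; python3 fit.py; sed 's/sets=\[.*/sets=[(W,ws,3.8,(215,105))]/; s/\[0\]\*9/[0]*3/; s/\[1\]\*9/[1]*3/; s/q.npy/qw.npy/' fit.py > fw.py; python3 fw.py
```

```text
[615.102, -44.951, 0.106, 0.481, 2.644, -1.948, -0.118, -4.374, 0.463, -1.062, 1.73, 1.485, -1.188]
[[-0.6, 0.1], [-0.8, 1.3], [-0.3, -2.3], [-0.7, 0.8], [-0.8, 0.2], [1.0, -0.8], [-0.5, -0.8], [0.3, -0.8], [0.2, -0.4], [0.2, -1.4], [-2.0, 1.1], [0.9, 0.4], [0.0, 0.0], [0.7, -0.3], [-0.5, -0.1], [0.2, -0.3], [1.2, -0.4], [-0.9, -0.3]]
[[528.5 -54.2 148.9]] [[659.8 -40.2  80. ]]
[617.579, -43.379, 0.106, 0.484, -0.0, -0.0, -1.897]
[[-1.8, 1.0], [0.7, 0.3], [0.2, 0.3], [0.6, -0.1], [-0.2, -0.0], [-0.0, -0.2], [1.4, -0.4], [-1.0, -0.4]]
[[531.2 -52.6 149.4]] [[662.3 -38.6  80. ]]
```

```bash
cat >> h.py <<'E'
Q=(616,-44.5,.106); PITCH=np.pi/4
RT=tool(Q[2],PITCH)*R.from_euler('z',np.pi)
def tip(a,back=0,d=12):  # TCP holding lid at angle a; 'back' = clearance off the lid
    n=np.array([1,1])/2**.5; fdir=np.array([1,-1])/2**.5; t=np.array([np.sin(a),np.cos(a)])
    P=np.array([-149*np.cos(a),149*np.sin(a)])-17*n+d*fdir
    corner=P+11*n-149*np.array([-np.cos(a),np.sin(a)])
    P=P-max(0,corner@t+6)*t-back*n
    return R.from_euler('z',Q[2]).apply([45+P[0],0,80+P[1]])+[Q[0],Q[1],0]
def rows(L):
    s,p,r=pose(); print(s["time_s"],p.round(1),np.round(s["force"],1),np.round(s["joints"],2))
    for P in L: print(P.round(1),np.r_[r.inv().apply(P-p)/120,(r.inv()*RT).as_rotvec()/.5].round(3).tolist())
E
python3 -c "
from h import *
rows([(tip(.4,40)+pose()[1])/2,tip(.4,40)])"
```

```text
8.75 [405.9 -53.  231. ] [ 0.6  0.1 -0.7] [-0.76 -0.3   2.3   0.79  0.77  0.12]
[449.3 -55.3 160.1] [-0.133, 0.022, 0.679, 0.051, 0.108, 0.242]
[492.6 -57.6  89.2] [-0.267, 0.044, 1.359, 0.051, 0.108, 0.242]
```

drive_tool(series="-0.07 0.01 0.3 0.05 0.11 0.24 0; -0.13 0.02 0.68 0.05 0.11 0.24 0; -0.13 0.02 0.68 0.05 0.11 0.24 0; -0.13 0.02 0.68 0.05 0.11 0.24 0; -0.13 0.02 0.68 0.05 0.11 0.24 0")

```text
time_s: 9.25
eef_pos: [449.8, -55.2, 162.3]
ee_rot: [-0.019, 0.922, 0.05, 0.384]
force: [-0.1, 0.8, 0.1]
grip_width: 0.003
```

```bash
python3 -c "
from h import *
rows([tip(.4,40),tip(.4,10)])"
```

```text
9.25 [449.8 -55.2 162.3] [-0.1  0.8  0.1] [-0.7  -0.03  2.34  1.23  0.57 -0.23]
[492.6 -57.6  89.2] [-0.183, 0.056, 0.68, 0.004, -0.007, 0.008]
[513.7 -55.4 110.4] [0.067, 0.057, 0.681, 0.004, -0.007, 0.008]
```

drive_tool(series="-0.09 0.03 0.34 0 0 0 0; -0.18 0.06 0.68 0 0 0 0; -0.18 0.06 0.68 0 0 0 0; -0.18 0.06 0.68 0 0 0 0; -0.18 0.06 0.68 0 0 0 0")

```text
time_s: 9.75
eef_pos: [493.4, -58.4, 91.9]
ee_rot: [-0.018, 0.921, 0.051, 0.386]
force: [-0.2, -0.1, -0.3]
grip_width: -0.004
```

```bash
python3 -c "
from h import *
rows([tip(.45,10)]+[tip(a) for a in (.45,.5,.55,.6,.65,.7)])
c=eyes.capture('scene'); cv2.imwrite('pics/s3.png',cv2.resize(c['frame'][120:260,250:440,::-1],None,fx=4,fy=4))"
```

```text
9.75 [493.4 -58.4  91.9] [-0.2 -0.1 -0.3] [-0.61  0.26  2.3   1.71  0.49 -0.71]
[516.8 -55.1 117.2] [0.288, -0.006, -0.008, 0.007, -0.015, 0.012]
[523.8 -54.3 124.3] [0.371, -0.005, -0.008, 0.007, -0.015, 0.012]
[527.2 -53.9 130.9] [0.431, -0.005, -0.026, 0.007, -0.015, 0.012]
[530.9 -53.6 137.4] [0.491, -0.004, -0.042, 0.007, -0.015, 0.012]
[534.9 -53.1 143.6] [0.552, -0.004, -0.054, 0.007, -0.015, 0.012]
[539.3 -52.7 149.7] [0.613, -0.003, -0.064, 0.007, -0.015, 0.012]
[543.9 -52.2 155.5] [0.675, -0.003, -0.07, 0.007, -0.015, 0.012]
```

View pics/s3.png

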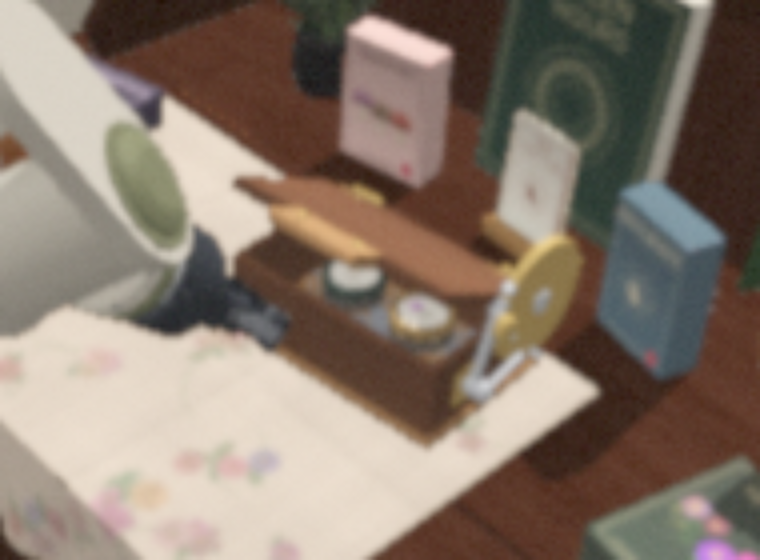

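Fingertips sit clear, below and in front of the tongue. Now I'll lift.

drive_tool(series="0.15 0 0 0 0 0 0; 0.29 0 -0.01 0 0 0 0; 0.33 0 -0.01 0 0 0 0; 0.37 0 -0.01 0 0 0 0; 0.43 0 -0.03 0 0 0 0; 0.46 0 -0.03 0 0 0 0; 0.49 0 -0.04 0 0 0 0; 0.52 0 -0.05 0 0 0 0; 0.55 0 -0.05 0 0 0 0; 0.58 0 -0.06 0 0 0 0; 0.61 0 -0.06 0 0 0 0; 0.64 0 -0.07 0 0 0 0; 0.67 0 -0.07 0 0 0 0; 0.67 0 -0.07 0 0 0 0")

```text
time_s: 11.2
eef_pos: [543.9, -52.5, 155.5]
ee_rot: [-0.018, 0.921, 0.051, 0.386]
force: [-2.0, -0.5, -1.5]
grip_width: 0.001
```

```bash
python3 -c "
from h import *
rows([tip(a) for a in (.75,.85,.95,1.05,1.15,1.25,1.3,1.35,1.4,1.45)])
c=eyes.capture('scene'); cv2.imwrite('pics/s4.png',cv2.resize(c['frame'][120:260,250:440,::-1],None,fx=4,fy=4))"
```

```text
11.2 [543.9 -52.5 155.5] [-2.  -0.5 -1.5] [-0.51  0.19  2.12  1.28  0.44 -0.15]
[548.8 -51.6 161.1] [0.062, -0.002, -0.003, 0.007, -0.016, 0.013]
[558.9 -50.6 170.9] [0.18, -0.002, -0.0, 0.007, -0.016, 0.013]
[569.4 -49.5 179.5] [0.293, -0.001, 0.012, 0.007, -0.016, 0.013]
[580.6 -48.3 187.1] [0.404, -0.0, 0.035, 0.007, -0.016, 0.013]
[592.5 -47.  193.6] [0.512, 0.0, 0.068, 0.007, -0.016, 0.013]
[604.8 -45.7 199. ] [0.617, 0.001, 0.11, 0.007, -0.016, 0.013]
[611.2 -45.  201.3] [0.668, 0.001, 0.135, 0.007, -0.016, 0.013]
[617.6 -44.3 203.3] [0.718, 0.001, 0.162, 0.007, -0.016, 0.013]
[624.2 -43.6 205. ] [0.766, 0.002, 0.191, 0.007, -0.016, 0.013]
[630.8 -42.9 206.4] [0.813, 0.002, 0.222, 0.007, -0.016, 0.013]
```

View pics/s4.png

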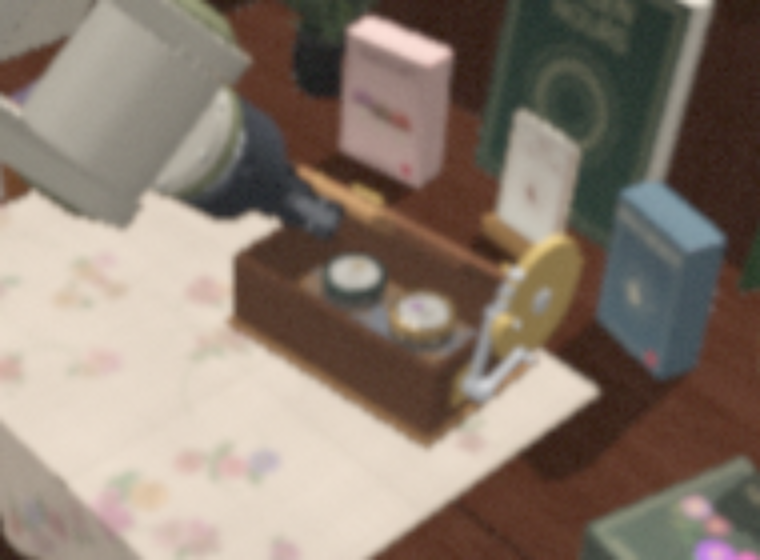

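drive_tool(series="0.06 0 0 0 0 0 0; 0.12 0 0 0 0 0 0; 0.18 0 0 0 0 0 0; 0.24 0 0 0 0 0 0; 0.29 0 0.01 0 0 0 0; 0.35 0 0.02 0 0 0 0; 0.4 0 0.03 0 0 0 0; 0.46 0 0.05 0 0 0 0; 0.51 0 0.07 0 0 0 0; 0.57 0 0.09 0 0 0 0; 0.62 0 0.11 0 0 0 0; 0.67 0 0.135 0 0 0 0; 0.72 0 0.16 0 0 0 0; 0.745 0 0.175 0 0 0 0; 0.77 0 0.19 0 0 0 0; 0.77 0 0.19 0 0 0 0")

```text
time_s: 12.85
eef_pos: [624.6, -43.5, 205.3]
ee_rot: [-0.017, 0.921, 0.051, 0.386]
force: [-0.9, 0.0, -0.2]
grip_width: -0.001
```

```bash
python3 -c "
from h import *
rows([tip(a) for a in (1.45,1.47)])
c=eyes.capture('scene'); cv2.imwrite('pics/s5.png',cv2.resize(c['frame'][120:260,250:440,::-1],None,fx=4,fy=4))
print([(d['rect'],d['confidence']) for d in nets.spot_in('pawl',c)[:2]])"
```

```text
12.85 [624.6 -43.5 205.3] [-0.9  0.  -0.2] [-0.4   0.26  1.86  0.9   0.45  0.34]
[630.8 -42.9 206.4] [0.043, 0.001, 0.031, 0.008, -0.017, 0.013]
[633.5 -42.6 206.8] [0.061, 0.001, 0.044, 0.008, -0.017, 0.013]
[([357.7, 274.0, 386.9, 303.0], 0.67), ([307.2, 138.5, 397.8, 231.6], 0.23)]
```

View pics/s5.png

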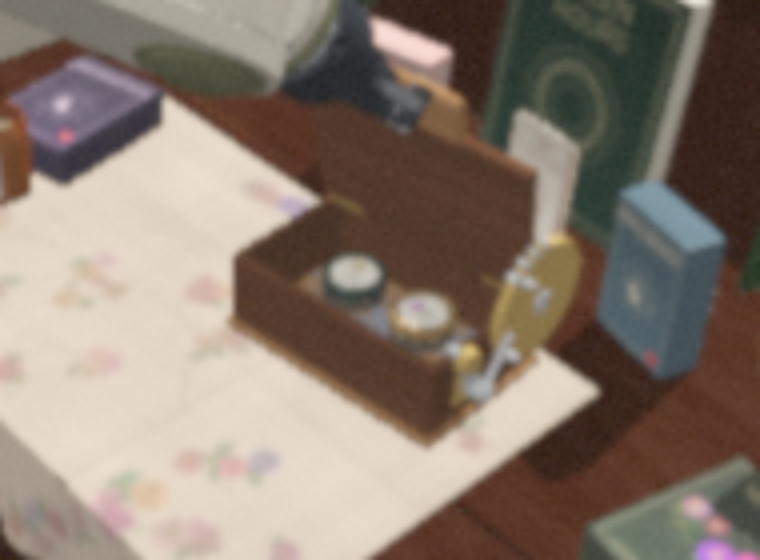

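The lid stands near 1.4. The pawl bar that leaned on the disc is gone and now points forward at about (455,345), so it looks tipped. I'll push slightly further to be sure, then lower slowly.

drive_tool(series="0.02 0 0.015 0 0 0 0; 0.04 0 0.03 0 0 0 0; 0.04 0 0.03 0 0 0 0; 0.04 0 0.03 0 0 0 0")

```text
time_s: 13.35
eef_pos: [630.2, -42.9, 206.0]
ee_rot: [-0.017, 0.921, 0.051, 0.386]
force: [-0.7, -0.8, -0.3]
grip_width: -0.002
```

```bash
python3 -c "
from h import *
rows([tip(a) for a in np.arange(1.4,.84,-.05)])"
```

```text
13.35 [630.2 -42.9 206. ] [-0.7 -0.8 -0.3] [-0.39  0.27  1.84  0.89  0.45  0.36]
[624.2 -43.6 205. ] [-0.042, 0.001, -0.03, 0.008, -0.016, 0.013]
[617.6 -44.3 203.3] [-0.09, 0.001, -0.059, 0.008, -0.016, 0.013]
[611.2 -45.  201.3] [-0.14, 0.001, -0.086, 0.008, -0.016, 0.013]
[604.8 -45.7 199. ] [-0.191, 0.0, -0.11, 0.008, -0.016, 0.013]
[598.6 -46.4 196.4] [-0.243, 0.0, -0.133, 0.008, -0.016, 0.013]
[592.5 -47.  193.6] [-0.296, -0.0, -0.153, 0.008, -0.016, 0.013]
[586.5 -47.6 190.5] [-0.349, -0.0, -0.17, 0.008, -0.016, 0.013]
[580.6 -48.3 187.1] [-0.404, -0.001, -0.185, 0.008, -0.016, 0.013]
[574.9 -48.9 183.4] [-0.459, -0.001, -0.198, 0.008, -0.016, 0.013]
[569.4 -49.5 179.5] [-0.515, -0.001, -0.208, 0.008, -0.016, 0.013]
[564.  -50.  175.3] [-0.571, -0.002, -0.216, 0.008, -0.016, 0.013]
[558.9 -50.6 170.9] [-0.628, -0.002, -0.221, 0.008, -0.016, 0.013]
```

drive_tool(series="-0.02 0 -0.015 0 0 0 0; -0.04 0 -0.03 0 0 0 0; -0.065 0 -0.045 0 0 0 0; -0.09 0 -0.06 0 0 0 0; -0.115 0 -0.073 0 0 0 0; -0.14 0 -0.086 0 0 0 0; -0.165 0 -0.098 0 0 0 0; -0.19 0 -0.11 0 0 0 0; -0.217 0 -0.122 0 0 0 0; -0.243 0 -0.133 0 0 0 0; -0.27 0 -0.143 0 0 0 0; -0.296 0 -0.153 0 0 0 0; -0.322 0 -0.162 0 0 0 0; -0.349 0 -0.17 0 0 0 0; -0.376 0 -0.178 0 0 0 0; -0.404 0 -0.185 0 0 0 0; -0.431 0 -0.192 0 0 0 0; -0.459 0 -0.198 0 0 0 0; -0.487 0 -0.203 0 0 0 0; -0.515 0 -0.208 0 0 0 0")

```text
time_s: 15.35
eef_pos: [569.2, -49.6, 179.3]
ee_rot: [-0.017, 0.921, 0.051, 0.386]
force: [-1.4, -0.3, -0.9]
grip_width: -0.0
```

```bash
python3 -c "
from h import *
rows([tip(a) for a in np.arange(.95,.44,-.05)])
c=eyes.capture('scene'); cv2.imwrite('pics/s6.png',cv2.resize(c['frame'][120:260,250:440,::-1],None,fx=4,fy=4))
c=eyes.capture('wrist'); cv2.imwrite('pics/w6.png',c['frame'][:,:,::-1])"
```

```text
15.35 [569.2 -49.6 179.3] [-1.4 -0.3 -0.9] [-0.47  0.2   2.03  1.11  0.45  0.06]
[569.4 -49.5 179.5] [0.003, -0.001, 0.0, 0.008, -0.016, 0.013]
[564.  -50.  175.3] [-0.054, -0.001, -0.008, 0.008, -0.016, 0.013]
[558.9 -50.6 170.9] [-0.11, -0.002, -0.013, 0.008, -0.016, 0.013]
[553.9 -51.1 166.3] [-0.167, -0.002, -0.015, 0.008, -0.016, 0.013]
[548.8 -51.6 161.1] [-0.228, -0.002, -0.015, 0.008, -0.016, 0.013]
[543.9 -52.2 155.5] [-0.29, -0.003, -0.012, 0.008, -0.016, 0.013]
[539.3 -52.7 149.7] [-0.351, -0.003, -0.005, 0.008, -0.016, 0.013]
[534.9 -53.1 143.6] [-0.413, -0.004, 0.004, 0.008, -0.016, 0.013]
[530.9 -53.6 137.4] [-0.474, -0.004, 0.016, 0.008, -0.016, 0.013]
[527.2 -53.9 130.9] [-0.534, -0.005, 0.032, 0.008, -0.016, 0.013]
[523.8 -54.3 124.3] [-0.593, -0.005, 0.05, 0.008, -0.016, 0.013]
```

View pics/s6.png

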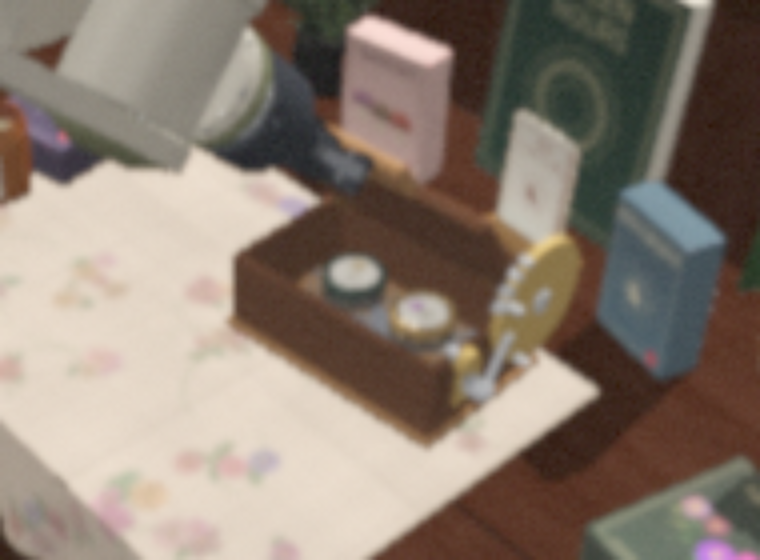

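The pawl stays tipped forward and the lid rests on the finger (1.7 N), already below the top notch. I'll keep lowering.

drive_tool(series="-0.025 0 -0.004 0 0 0 0; -0.054 0 -0.008 0 0 0 0; -0.082 0 -0.011 0 0 0 0; -0.11 0 -0.013 0 0 0 0; -0.138 0 -0.014 0 0 0 0; -0.167 0 -0.015 0 0 0 0; -0.197 0 -0.015 0 0 0 0; -0.228 0 -0.015 0 0 0 0; -0.259 0 -0.014 0 0 0 0; -0.29 0 -0.012 0 0 0 0; -0.32 0 -0.009 0 0 0 0; -0.351 0 -0.005 0 0 0 0; -0.382 0 0 0 0 0 0; -0.413 0 0.004 0 0 0 0; -0.443 0 0.01 0 0 0 0; -0.474 0 0.016 0 0 0 0; -0.504 0 0.024 0 0 0 0; -0.534 0 0.032 0 0 0 0; -0.564 0 0.041 0 0 0 0; -0.593 0 0.05 0 0 0 0")

```text
time_s: 17.45
eef_pos: [523.5, -55.0, 123.9]
ee_rot: [-0.017, 0.921, 0.051, 0.386]
force: [-0.3, 0.4, -1.4]
grip_width: -0.001
```

```bash
python3 -c "
from h import *
rows([tip(a) for a in np.arange(.45,-.11,-.05)])"
```

```text
17.45 [523.5 -55.  123.9] [-0.3  0.4 -1.4] [-0.55  0.23  2.2   1.5   0.45 -0.42]
[523.8 -54.3 124.3] [0.004, -0.005, -0.0, 0.008, -0.015, 0.012]
[520.8 -54.6 117.5] [-0.054, -0.006, 0.021, 0.008, -0.015, 0.012]
[518.1 -54.9 110.6] [-0.111, -0.006, 0.046, 0.008, -0.015, 0.012]
[515.7 -55.2 103.5] [-0.167, -0.006, 0.073, 0.008, -0.015, 0.012]
[513.7 -55.4  96.4] [-0.221, -0.007, 0.103, 0.008, -0.015, 0.012]
[512.  -55.6  89.1] [-0.274, -0.007, 0.135, 0.008, -0.015, 0.012]
[510.7 -55.7  81.8] [-0.325, -0.008, 0.171, 0.008, -0.015, 0.012]
[509.8 -55.8  74.4] [-0.375, -0.008, 0.208, 0.008, -0.015, 0.012]
[509.3 -55.9  66.9] [-0.422, -0.009, 0.248, 0.008, -0.015, 0.012]
[509.1 -55.9  59.5] [-0.467, -0.009, 0.291, 0.008, -0.015, 0.012]
[509.3 -55.9  52. ] [-0.51, -0.01, 0.335, 0.008, -0.015, 0.012]
[509.8 -55.8  44.6] [-0.551, -0.01, 0.382, 0.008, -0.015, 0.012]
```

drive_tool(series="-0.025 0 0.01 0 0 0 0; -0.054 0 0.021 0 0 0 0; -0.082 0 0.033 0 0 0 0; -0.111 0 0.046 0 0 0 0; -0.139 0 0.06 0 0 0 0; -0.167 0 0.073 0 0 0 0; -0.194 0 0.088 0 0 0 0; -0.221 0 0.103 0 0 0 0; -0.248 0 0.119 0 0 0 0; -0.274 0 0.135 0 0 0 0; -0.3 0 0.153 0 0 0 0; -0.325 0 0.171 0 0 0 0; -0.35 0 0.19 0 0 0 0; -0.375 0 0.208 0 0 0 0; -0.39 0 0.22 0 0 0 0; -0.405 0 0.234 0 0 0 0; -0.42 0 0.248 0 0 0 0; -0.433 0 0.26 0 0 0 0; -0.445 0 0.27 0 0 0 0; -0.445 0 0.27 0 0 0 0")

```text
time_s: 19.45
eef_pos: [509.2, -56.9, 62.9]
ee_rot: [-0.018, 0.921, 0.051, 0.386]
force: [-1.7, -0.2, -2.7]
grip_width: -0.001
```

```bash
python3 -c "
from h import *
rows([tip(a) for a in (.05,0,-.05,-.1)]+[tip(0,15)])"
```

```text
19.45 [509.2 -56.9  62.9] [-1.7 -0.2 -2.7] [-0.58  0.37  2.27  1.9   0.49 -0.89]
[509.3 -55.9  66.9] [0.025, -0.009, -0.023, 0.008, -0.014, 0.012]
[509.1 -55.9  59.5] [-0.021, -0.009, 0.02, 0.008, -0.014, 0.012]
[509.3 -55.9  52. ] [-0.064, -0.009, 0.064, 0.008, -0.014, 0.012]
[509.8 -55.8  44.6] [-0.105, -0.01, 0.111, 0.008, -0.014, 0.012]
[498.5 -57.   48.9] [-0.146, -0.01, 0.019, 0.008, -0.014, 0.012]
```

drive_tool(series="-0.01 0 0.01 0 0 0 0; -0.02 0 0.02 0 0 0 0; -0.03 0 0.03 0 0 0 0; -0.04 0 0.04 0 0 0 0; -0.05 0 0.05 0 0 0 0; -0.06 0 0.06 0 0 0 0; -0.07 0 0.065 0 0 0 0; -0.08 0 0.065 0 0 0 0; -0.09 0 0.065 0 0 0 0; -0.11 0 0.06 0 0 0 0; -0.13 0 0.05 0 0 0 0; -0.16 0 0.04 0 0 0 0; -0.16 0 0.04 0 0 0 0; -0.16 0 0.04 0 0 0 0; -0.16 0 0.04 0 0 0 0; -0.16 0 0.04 0 0 0 0; -0.16 0 0.04 0 0 0 0; -0.16 0 0.04 0 0 0 0")

```text
time_s: 21.25
eef_pos: [499.3, -58.1, 45.9]
ee_rot: [-0.018, 0.921, 0.051, 0.386]
force: [-0.2, -0.6, 0.4]
grip_width: -0.001
```

```bash
python3 -c "
from h import *
rows([tip(a) for a in (-.02,0,.05,.1,.15,.2,.25,.3,.33,.35)])
im=[]
for n,(a,b,c2,d) in dict(scene=(130,240,290,420),wrist=(0,400,0,640)).items():
    c=eyes.capture(n); f=c['frame'][a:b,c2:d,::-1]; k=440/f.shape[0] if n=='scene' else 280/640; im.append(cv2.resize(f,None,fx=k,fy=k,interpolation=2))
out=np.zeros((440,im[0].shape[1]+im[1].shape[1],3),np.uint8); out[:,:im[0].shape[1]]=im[0]; out[:im[1].shape[0],im[0].shape[1]:]=im[1]
print(out.shape); cv2.imwrite('pics/s7.png',out)"
```

```text
21.25 [499.3 -58.1  45.9] [-0.2 -0.6  0.4] [-0.6   0.41  2.3   1.99  0.53 -1.02]
[509.1 -55.9  56.5] [0.121, -0.009, -0.003, 0.008, -0.015, 0.012]
[509.1 -55.9  59.5] [0.139, -0.009, -0.02, 0.008, -0.015, 0.012]
[509.3 -55.9  66.9] [0.184, -0.008, -0.063, 0.008, -0.015, 0.012]
[509.8 -55.8  74.4] [0.232, -0.008, -0.103, 0.008, -0.015, 0.012]
[510.7 -55.7  81.8] [0.281, -0.008, -0.141, 0.008, -0.015, 0.012]
[512.  -55.6  89.1] [0.332, -0.007, -0.176, 0.008, -0.015, 0.012]
[513.7 -55.4  96.4] [0.385, -0.007, -0.208, 0.008, -0.015, 0.012]
[515.7 -55.2 103.5] [0.439, -0.006, -0.238, 0.008, -0.015, 0.012]
[517.1 -55.  107.8] [0.472, -0.006, -0.255, 0.008, -0.015, 0.012]
[518.1 -54.9 110.6] [0.495, -0.006, -0.266, 0.008, -0.015, 0.012]
(440, 800, 3)
```

View pics/s7.png

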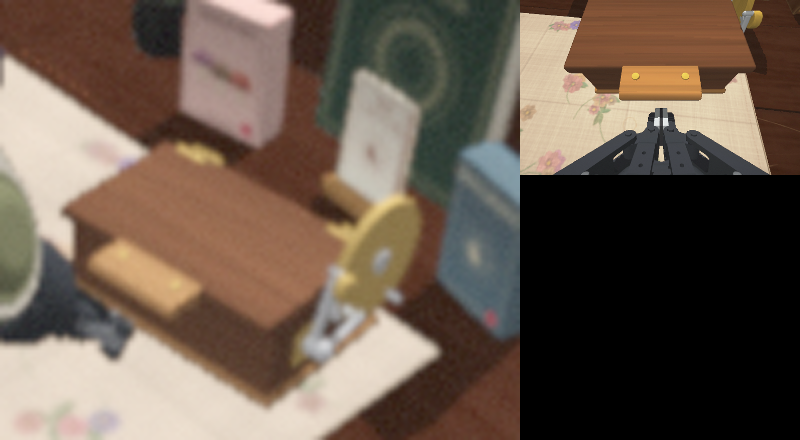

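The lid is shut flat and the pawl leans back on the disc (bar at about (320,320)). Now I'll raise it to about 0.34.

drive_tool(series="0.06 0 0 0 0 0 0; 0.1 0 0 0 0 0 0; 0.12 0 0 0 0 0 0; 0.14 0 -0.02 0 0 0 0; 0.16 0 -0.04 0 0 0 0; 0.184 0 -0.063 0 0 0 0; 0.208 0 -0.083 0 0 0 0; 0.232 0 -0.103 0 0 0 0; 0.256 0 -0.122 0 0 0 0; 0.281 0 -0.141 0 0 0 0; 0.306 0 -0.159 0 0 0 0; 0.332 0 -0.176 0 0 0 0; 0.358 0 -0.192 0 0 0 0; 0.385 0 -0.208 0 0 0 0; 0.412 0 -0.223 0 0 0 0; 0.439 0 -0.238 0 0 0 0; 0.46 0 -0.249 0 0 0 0; 0.483 0 -0.26 0 0 0 0; 0.483 0 -0.26 0 0 0 0; 0.483 0 -0.26 0 0 0 0")

```text
time_s: 23.35
eef_pos: [517.5, -55.6, 109.2]
ee_rot: [-0.018, 0.921, 0.051, 0.386]
force: [-4.9, -0.9, -0.3]
grip_width: 0.002
```

```bash
python3 -c "
from h import *
rows([tip(a) for a in (.3,.25,.2,.15)]+[tip(.15,20),tip(.15,60)])
for n in ('wrist','scene'):
    c=eyes.capture(n); cv2.imwrite(f'pics/{n}8.png',c['frame'][:,:,::-1])
    for a in (.25,.3,.34,.4): print(n,a,proj(c,world([*Q,a],[('l',122,102,6),('l',122,-102,6),('l',155,40,0),('l',155,-40,0)])).round(1).tolist())
    print([(np.round(d['rect'],1).tolist(),d['confidence']) for d in nets.spot_in('lid',c)[:2]])"
```

```text
23.35 [517.5 -55.6 109.2] [-4.9 -0.9 -0.3] [-0.56  0.26  2.22  1.6   0.45 -0.54]
[515.7 -55.2 103.5] [-0.044, -0.006, 0.022, 0.008, -0.015, 0.012]
[513.7 -55.4  96.4] [-0.098, -0.006, 0.052, 0.008, -0.015, 0.012]
[512.  -55.6  89.1] [-0.151, -0.007, 0.085, 0.008, -0.015, 0.012]
[510.7 -55.7  81.8] [-0.202, -0.007, 0.12, 0.008, -0.015, 0.012]
[496.7 -57.2  67.6] [-0.369, -0.008, 0.119, 0.008, -0.015, 0.012]
[468.5 -60.2  39.3] [-0.702, -0.01, 0.116, 0.008, -0.015, 0.012]
wrist 0.25 [[129.3, 206.1], [513.7, 207.1], [238.4, 267.9], [405.8, 268.2]]
wrist 0.3 [[124.2, 198.0], [518.9, 199.0], [235.1, 259.3], [409.2, 259.6]]
wrist 0.34 [[120.2, 190.8], [523.0, 191.9], [232.5, 251.4], [411.9, 251.7]]
wrist 0.4 [[114.1, 179.0], [529.1, 180.3], [228.4, 237.7], [416.2, 238.1]]
[([123.6, 22.0, 518.9, 258.7], 0.95)]
scene 0.25 [[305.3, 171.6], [358.2, 202.4], [312.3, 184.6], [333.1, 197.1]]
scene 0.3 [[305.7, 169.7], [358.8, 200.4], [312.9, 182.2], [333.8, 194.6]]
scene 0.34 [[306.1, 168.2], [359.4, 198.8], [313.3, 180.3], [334.3, 192.6]]
scene 0.4 [[306.9, 166.0], [360.3, 196.4], [314.2, 177.3], [335.3, 189.6]]
[([310.0, 165.6, 393.6, 209.6], 0.71), ([357.9, 274.9, 389.1, 303.9], 0.15)]
```

drive_tool(series="0.015 0 -0.008 0 0 0 0; 0.03 0 -0.015 0 0 0 0; 0.03 0 -0.015 0 0 0 0; 0.015 0 -0.008 0 0 0 0; 0 0 0 0 0 0 0; -0.02 0 0.01 0 0 0 0; -0.044 0 0.022 0 0 0 0; -0.07 0 0.036 0 0 0 0; -0.098 0 0.05 0 0 0 0; -0.125 0 0.05 0 0 0 0; -0.15 0 0.05 0 0 0 0; -0.18 0 0.05 0 0 0 0; -0.22 0 0.05 0 0 0 0; -0.26 0 0.05 0 0 0 0; -0.26 0 0.05 0 0 0 0")

```text
time_s: 25.05
eef_pos: [499.6, -57.7, 82.2]
ee_rot: [-0.018, 0.921, 0.051, 0.385]
force: [0.1, -0.2, -0.3]
grip_width: 0.001
```

```bash
python3 -c "
from h import *
rows([tip(.15,60)])
for n in ('wrist','scene'):
    c=eyes.capture(n); cv2.imwrite(f'pics/{n}9.png',c['frame'][:,:,::-1])
    for a in (0,.2,.25,.3): print(n,a,proj(c,world([*Q,a],[('l',122,102,6),('l',122,-102,6),('l',155,40,-6)])).round(1).tolist())
    print([(np.round(d['rect'],1).tolist(),d['confidence']) for d in nets.spot_in('lid',c)[:2]])"
```

```text
25.05 [499.6 -57.7  82.2] [ 0.1 -0.2 -0.3] [-0.6   0.3   2.29  1.78  0.49 -0.77]
[468.5 -60.2  39.3] [-0.436, -0.01, 0.066, 0.007, -0.013, 0.01]
wrist 0 [[138.2, 187.6], [504.3, 188.4], [248.3, 251.6]]
wrist 0.2 [[114.6, 157.8], [528.0, 158.9], [235.0, 227.9]]
wrist 0.25 [[108.3, 148.0], [534.2, 149.2], [231.2, 218.6]]
wrist 0.3 [[102.0, 137.2], [540.6, 138.5], [227.2, 207.7]]
[([111.7, 0.0, 526.6, 219.7], 0.87)]
scene 0 [[304.1, 180.4], [356.1, 211.6], [311.0, 197.4]]
scene 0.2 [[304.9, 173.4], [357.7, 204.3], [311.6, 188.8]]
scene 0.25 [[305.3, 171.6], [358.2, 202.4], [311.9, 186.5]]
scene 0.3 [[305.7, 169.7], [358.8, 200.4], [312.4, 184.1]]
[([305.4, 165.7, 394.4, 214.1], 0.89)]
```

drive_tool(series="-0.1 0 -0.1 0 0 0 0; -0.2 0 -0.3 0 0 0 0; -0.2 0 -0.6 0 0 0 0; -0.2 0 -0.6 0 0 0 0; -0.2 0 -0.6 0 0 0 0; -0.2 0 -0.6 0 0 0 0; -0.2 0 -0.6 0 0 0 0; -0.2 0 -0.6 0 0 0 0")

```text
time_s: 26.05
eef_pos: [432.6, -64.5, 115.6]
ee_rot: [-0.018, 0.921, 0.051, 0.385]
force: [-0.1, 0.2, -0.1]
grip_width: -0.003
```

```bash
python3 -c "
from h import *
rows([])
im=[]
for n in ('wrist','scene','top'):
    c=eyes.capture(n)
    if n=='top':
        for o in ('jar_left','crystal_left','bell_right','jar_right'): print(o,[np.round(d['rect']).tolist() for d in nets.spot_in(o,c)[:1]])
        continue
    for a in (0,.25,.5): print(n,a,proj(c,world([*Q,a],[('l',122,102,6),('l',122,-102,6),('l',155,40,-6)])).round(1).tolist())
    print([(np.round(d['rect'],1).tolist(),d['confidence']) for d in nets.spot_in('lid',c)[:2]])
    f=c['frame'][:,:,::-1]; im.append(cv2.resize(f[130:240,290:420],None,fx=3.5,fy=3.5,interpolation=2) if n=='scene' else cv2.resize(f[:,:],(340,212)))
H=im[1].shape[0]; out=np.zeros((H,340+im[1].shape[1],3),np.uint8); out[:212,:340]=im[0]; out[:,340:]=im[1]; cv2.imwrite('pics/fin.png',out)"
```

```text
26.05 [432.6 -64.5 115.6] [-0.1  0.2 -0.1] [-0.77  0.08  2.43  1.49  0.58 -0.61]
wrist 0 [[185.5, 129.4], [458.5, 130.3], [267.8, 176.0]]
wrist 0.25 [[169.7, 94.2], [474.6, 95.4], [259.0, 140.4]]
wrist 0.5 [[154.3, 44.6], [490.4, 46.2], [249.3, 80.4]]
[([171.2, 1.4, 471.1, 141.2], 0.63)]
scene 0 [[304.1, 180.4], [356.1, 211.6], [311.0, 197.4]]
scene 0.25 [[305.3, 171.6], [358.2, 202.4], [311.9, 186.5]]
scene 0.5 [[308.2, 162.2], [362.0, 192.4], [315.2, 174.3]]
[([307.8, 167.1, 392.8, 214.4], 0.66)]
jar_left [[213.0, 207.0, 230.0, 228.0]]
crystal_left [[226.0, 230.0, 238.0, 241.0]]
bell_right [[388.0, 224.0, 404.0, 242.0]]
jar_right [[414.0, 230.0, 438.0, 247.0]]
```

View pics/fin.png

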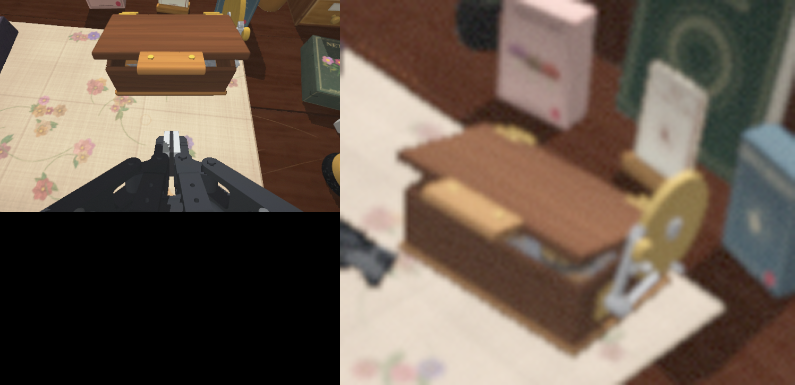

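The lid rests slightly open at about 0.25, the pawl leans on the disc, the gripper is clear and the bystanders haven't moved.

```bash
python3 -c "
from rig import ctrl; print(ctrl.finish_job())"
```

```text
the job is handed in; nothing more can be done
None
```

The job is done and handed in at about 26 s of the 61 s. I pushed the tongue up to about 1.4–1.45 rad, where the pictures showed the pawl tipped forward. I then lowered the lid on the finger until it was fully shut and the pawl had leaned back. Finally I raised it to roughly 0.30–0.37 and let it settle in the lowest notch.

**Last checks**
- **Lid angle:** the wrist camera matches an angle of about 0.25, and the lid did not change over the last second or so after the finger backed away.
- **Pawl and contact:** the pawl leans on the disc, the wrist force is about zero, and the fingertips are about 8–9 cm clear of the tongue. In the readings I took, wrist force never went above about 5 N.
- **Bystanders:** both jars, the left crystal and the bell are within 1–3 px of where they started, which is detector noise. I did not re-detect the right crystal; the arm stayed well away from it.

**Problems and disagreements**
- My first tilt of the gripper drove the last joint to its range limit (-2.88), with the arm about 100 mm clear of the chest. I turned the gripper half round and carried on.
- The top camera disagreed with the other two by about 4–7 mm on the chest's position, so I relied mostly on the wrist camera.

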